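# Unload the bracket forming press

### The arm

A 6-joint arm with a two-finger parallel gripper is mounted at the origin on the work surface. World frame = base frame: x ahead of the robot, y to its left, z up, the work surface at z = 0. Lengths are in m, angles in rad, forces in N, time in s.
With the tool pointing down it reaches from about 0.35 to 0.85 m from the base axis. Payload 8.1 kg.
Tool frame: the origin (TCP) lies on the mounting face of the last link; the fingertips stand 186 mm ahead of it and the grasp point (between the pads) lies 167 mm ahead of it (ctrl.grip_depth is the distance from the TCP to the grasp point, in m); z points along the fingers, y is the line along which they close (so a half turn about z gives the same grasp; the last joint's range is limited). The gripper opens to 93 mm and grips with 3 to 60 N. Pads are 15 mm wide; open, the fingers measure 128 mm over their backs; the gripper's body (75 mm by 188 mm) begins 65 mm behind the grasp point.
Start: joints at [1.028, 0.13, 1.488, -0, 1.523, -0.085], TCP at [0.265, 0.538, 0.405] pointing down, gripper open.
Joint ranges: [-2.96, 2.96], [-0.89, 2.26], [0.02, 2.5], [-1.34, 4.48], [0, 2.73], [-2.66, 2.66]. Speed limits (rad/s): [2.39, 2.39, 2.79, 3.14, 3.14, 3.14].

### API

Orientations are given as [roll, pitch, yaw] about the fixed x, y, z axes, in that order (R = Rz(yaw) Ry(pitch) Rx(roll)).
In Python, from cell import ctrl gives the robot as it stands.
- The arm moves only by the tool apply_moves, never from a script. Its argument "commands" is text: rows parted by semicolons, each of 6 numbers parted by spaces: the shift along the tool's x, y, z as a fraction of full scale, then the turn, a rotation vector about the tool's x, y, z as a fraction of full scale. In form: tx ty tz wx wy wz; .... A call has 1 to 10 rows; each row is the pose to reach, as a shift and turn from the pose commanded when the call began, along the tool's axes at that moment; what a row does not reach only later rows make up. Full scale, the value 1, is 0.3 m for a shift and 30 degrees for a turn. A row lasts 1/10 s, in which the tool goes at most 50 mm and 8.59 degrees, less where a joint would pass 70% of its speed; a pose out of reach is approached as far as the arm can. A call with a number of a shift or a turn outside -1 to 1 is refused whole. A call with a gripper value outside its range is refused whole. "fingers" is the opening, from 0 (shut) to 1 (fully open), set as the call begins (left out, the last holds). The fingers move at their own pace and stop on an object; the grip force is fixed at half the most. Time passes only in rows, so rows that repeat a pose let the fingers close. It gives the time, the measured TCP pose, the force, the opening and the grip force at its end, in the units of the state.
- ctrl.read_state(): the state, without advancing time (a new reading comes with each control period).
- ctrl.snapshot(name): name is "scene" or "top" or "wrist"; returns the picture (420x560x3 uint8, red, green, blue); there is no depth.
- ctrl.camera_params(name): a dict with "intrinsics" (3x3 intrinsics, pixels), "cam_to_world" (4x4, takes a point from camera to world coordinates). Camera axes: x right, y down, z forward; pixel columns grow to the right and rows downward; lengths in m; the calibration is good to about 2 mm. The wrist camera is an equidistant fisheye: a pixel r from the principal point sees the ray r / f radians off the axis. A picture is of the moment at which its call begins: read the wrist's pose just before it. camera_params takes no time and is no camera call; for the wrist camera it gives the pose at the moment of the call.
- ctrl.job_done(): hands the job in; it is judged then, once.
Trained networks look in the newest picture that a camera, given by its name, has taken for a name from the list of things; names that differ only in an ending like _2 or _b are one class to them, and where a whole thing is asked for, a point or a joint stands for the part that bears it (a point fixed in the world has none). Each returns a list of dicts, best first, with "p" (0 to 1); they miss things now and then, are a little off and sometimes report something else, mostly with a low value. They report only what shows in the picture. A call takes as long as a camera call.
- ctrl.look_for(name, camera): "extent" ([centre column, centre row, width, height] in pixels, round what is visible of it).
- ctrl.cut_out(name, camera): "mask" (420x560 bool, what is visible of it) and "extent" ([centre column, centre row, width, height] in pixels, round what is visible of it).
- ctrl.spot_point(name, camera): "uv" ([column, row] in pixels: a listed point, or the origin of a listed thing).
The state is a dict: "t": time; "joints": joint angles; "joint_vel": joint speeds; "effort": joint torques, N m; "tcp_pos": TCP position; "eef_rot": TCP orientation; "force": force on the tool from outside, world axes, zero at the start; "torque": the same for the moment, N m; "width": opening from 0.0 (shut) to 1.0 (fully open); "finger_force": force on a finger pad.
Only numpy, scipy, OpenCV 4.12 (cv2) and the standard library are available. Lean on these libraries where they do the work, as an engineer would, in place of code of your own. Each camera call takes 0.05 s, during which the arm holds its last target. There are 200 camera calls.

### The job

Turn the press's selector knob to the green mark, and only then lift every formed bracket out of the die and set each one right way up and flat on the floor of a pocket of its own in the yellow tray. When all brackets are in the tray, turn the selector back to the amber mark, let go, and leave everything else on the bench where it is.

Things in the scene. Friction and masses are not known exactly. Their poses are not given: they have to be found in the camera images.
- press: Fixed dark steel lower die of the forming press, left or right of the console: 292 x 200 mm, 24 mm high, with 2 x 2 open cavities 116 (x) x 70 mm, floor 14 mm above the table, 10 mm deep, centres at x = +-68, y = +-45 mm. A rib 90 x 14 x 8 mm on each cavity floor runs along x inside the bracket's hollow. Origin: centre of the underside, z up.
- tray: Yellow plastic carrier tray, loose on the bench, 0.8 kg, 282 x 190 mm, 14 mm high, with 2 x 2 pockets, each 122 x 76 mm (long side along the tray's x) and 10 mm deep, floor 4 mm above the table. Pocket centres at x = +-68, y = +-45 mm. Origin: centre of the underside, z up. Stands on the other side of the console.
- selector (a joint): Angle of the detented selector knob (rad), growing clockwise seen from above, 0 to 2.1. It clicks into four positions: 0 blue, 0.7 red, 1.4 amber (yellow), 2.1 green (end stop). Each has a coloured dot, 13 mm, on the console beside the knob.
- selector_grip (a point): Point on the knob's axis at the height to grip, 73 mm above the table, turning with the knob. The knob is black: a bar grip 56 mm long (its x), 14 mm wide (its y), from 51 to 83 mm above the table, on a skirt of radius 30 mm. +x is the end with the white pointer line.
- console: Fixed white control box, 130 (x) x 100 (y) x 45 mm, between press and tray; the knob stands on its top, axis at x = -18 mm, y = 0. Origin: centre of the underside. The dots lie 45 mm from the knob's axis, at 1.05 (blue), 0.35 (red), -0.35 (amber) and -1.05 rad (green) from the console's +x, counter-clockwise from above.
- pocket1 (a point): Centre of the floor of tray pocket 1; axes as the tray's.
- pocket2 (a point): Centre of the floor of tray pocket 2; axes as the tray's.
- pocket3 (a point): Centre of the floor of tray pocket 3; axes as the tray's.
- pocket4 (a point): Centre of the floor of tray pocket 4; axes as the tray's.
- bracket1: Formed aluminium bracket of hat section, alike with the others and the same either way round: 110 mm long (its x), 64 mm wide over two 3 mm thick flanges (its y), with a hollow raised channel 30 mm wide along its whole length and 38 mm high, open below, copper stripe on top; about 0.12 kg. Origin: centre of the underside, z up. May be absent.
- bracket2: Formed aluminium bracket of hat section, alike with the others and the same either way round: 110 mm long (its x), 64 mm wide over two 3 mm thick flanges (its y), with a hollow raised channel 30 mm wide along its whole length and 38 mm high, open below, copper stripe on top; about 0.12 kg. Origin: centre of the underside, z up. May be absent.
- bracket3: Formed aluminium bracket of hat section, alike with the others and the same either way round: 110 mm long (its x), 64 mm wide over two 3 mm thick flanges (its y), with a hollow raised channel 30 mm wide along its whole length and 38 mm high, open below, copper stripe on top; about 0.12 kg. Origin: centre of the underside, z up. May be absent.
- bracket4: Formed aluminium bracket of hat section, alike with the others and the same either way round: 110 mm long (its x), 64 mm wide over two 3 mm thick flanges (its y), with a hollow raised channel 30 mm wide along its whole length and 38 mm high, open below, copper stripe on top; about 0.12 kg. Origin: centre of the underside, z up. May be absent.
- driver: Bystander, to be left alone: red-handled screwdriver, 160 mm.
- dispenser: Bystander, to be left alone: blue tape dispenser, 150 x 60 mm, about 90 mm high.
- cleaner: Bystander, to be left alone: white bottle, 56 mm across, 150 mm high.
- taperoll: Bystander, to be left alone: tape roll, 90 mm across, 25 mm high.
- partsbin: Bystander, to be left alone: blue open parts bin, 160 x 110 x 70 mm.
- cup: Bystander, to be left alone: grey cup, 70 mm across, 90 mm high.
- gaugeblock: Bystander, to be left alone: steel gauge block, 90 x 50 x 30 mm.

How it is judged:
By the outcome, as a careful person would: the job done as asked, in the order asked, and still so for the second after the job is handed in, with the robot touching nothing.
Of bracket1, bracket2, bracket3, bracket4 only 3 to 4 are there at a start; the rules pass over those that are not, and their reading is None.
At some moment in a run one of tray may be knocked a few centimetres aside while the robot is not near it.
Once in a run the grip may slacken for a moment while it holds something.
It also fails if it takes over 210 s, if anything falls off the work surface, if the arm or the gripper's body presses on something with over 40 N, if the wrist force passes 120 N, or if a joint passes its speed limit or range.

## Working session

There is one attempt and no reset: what is moved stays moved. The work goes in short steps, Python scripts to look and compute and a tool call to move; the robot and the scene stay as the last step left them, time stands still between calls to the robot, and variables do not carry over. Pictures are saved under pics/ and viewed, at most 14 in all, crops included, and the job is handed in when it is done.

Besides the shell and the picture viewer there is one more tool, called after "Request:" as name(argument=value, ...), one argument or row to a line, values as JSON. apply_moves: Moves the arm, as the interface text tells. Its arguments: {"type":"object","properties":{"commands":{"type":"string"},"fingers":{"type":"number"}},"required":["commands"]}

```bash
ls; mkdir -p pics; python3 - <<'E'
from cell import ctrl
import cv2
for n in("scene","top","wrist"):
    p=ctrl.camera_params(n); print(n,p["intrinsics"],p["cam_to_world"])
    cv2.imwrite(f"pics/{n}0.png",ctrl.snapshot(n)[:,:,::-1])
print(ctrl.read_state())
E
```

```text
pics
scene [[436.76819539   0.         280.2847833 ]
 [  0.         436.76819539 212.51338219]
 [  0.           0.           1.        ]] [[ 0.64135296  0.6325537  -0.43421445  1.24803341]
 [ 0.76711533 -0.51822827  0.37811842 -0.57175212]
 [ 0.014158   -0.57559993 -0.81760888  1.30062585]
 [ 0.          0.          0.          1.        ]]
top [[514.09563306   0.         286.68582829]
 [  0.         514.09563306 204.53076045]
 [  0.           0.           1.        ]] [[ 1.00735933e-01 -9.70181367e-01  2.20454954e-01  2.93347211e-01]
 [-9.94913028e-01 -9.83612355e-02  2.17516262e-02 -6.67021408e-03]
 [ 5.81199141e-04 -2.21524676e-01 -9.75154593e-01  1.47858938e+00]
 [ 0.00000000e+00  0.00000000e+00  0.00000000e+00  1.00000000e+00]]
wrist [[325.1922621    0.         273.60478708]
 [  0.         325.1922621  207.6872039 ]
 [  0.           0.           1.        ]] [[ 0.44301497  0.85673001  0.26410497  0.19017055]
 [ 0.89651225 -0.42273809 -0.1325077   0.57381096]
 [-0.00187609  0.29547623 -0.95534825  0.38520944]
 [ 0.          0.          0.          1.        ]]
{'t': 0.15, 'joints': array([ 1.02759833e+00,  1.30976392e-01,  1.48902095e+00,  3.56454308e-05,
        1.52302416e+00, -8.54272493e-02]), 'joint_vel': array([-0.00015623, -0.00335924, -0.00262162,  0.00020811, -0.00100179,
        0.00083489]), 'effort': array([ 9.32517178e-04, -5.60476792e+01, -4.92337453e+01,  7.68797519e-02,
        3.05002299e-02, -2.09922115e-05]), 'tcp_pos': array([0.26506603, 0.53807702, 0.40393948]), 'eef_rot': array([-3.14017205e+00, -1.57386902e-04,  2.68382006e+00]), 'force': array([0.23199598, 0.03617631, 0.23846299]), 'torque': array([-0.01077154, -0.01222344,  0.01429196]), 'finger_force': 0.0, 'width': 1.0055029142913705}
```

View pics/top0.png

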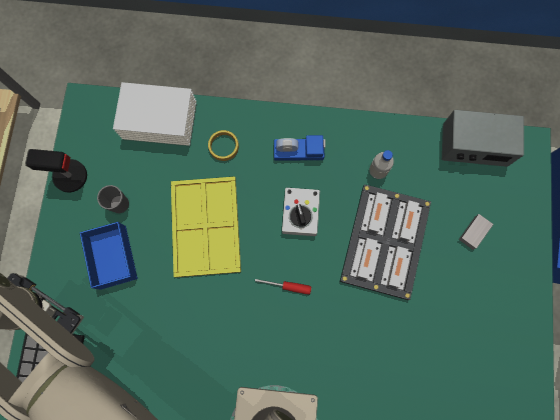

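View pics/scene0.png

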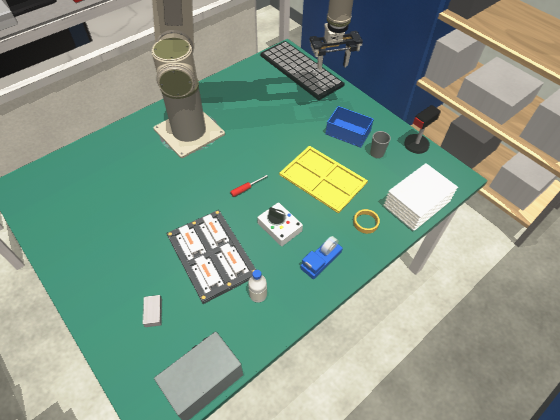

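The top view shows the tray at about (206,227), the console at (300,212), and the press with four brackets at (386,242). The screwdriver is at (285,287) and the bottle at (381,165). Next I'll take coarse measurements.

```bash
cat > h.py <<'E'
import numpy as np, cv2
from cell import ctrl
from scipy.spatial.transform import Rotation as Ro
def shot(n, save=None):
    p=ctrl.camera_params(n); im=ctrl.snapshot(n)
    if save: cv2.imwrite(f"pics/{save}.png",im[:,:,::-1])
    return im,p
def unproj(uv,z,p,fish):
    uv=np.atleast_2d(np.asarray(uv,float)); K=p["intrinsics"];T=p["cam_to_world"]
    d=(uv-K[:2,2])/K[0,0]
    if fish:
        r=np.linalg.norm(d,axis=1,keepdims=True)+1e-12
        r_=np.minimum(r,1.5); v=np.hstack([d/r*np.sin(r_),np.cos(r_)])
    else: v=np.hstack([d,np.ones((len(d),1))])
    w=v@T[:3,:3].T; o=T[:3,3]
    return (o+w*((z-o[2])/w[:,2:]))[:,:2]
def hsv(im): return cv2.cvtColor(im,cv2.COLOR_RGB2HSV)
def blobs(m,amin):
    n,l,s,c=cv2.connectedComponentsWithStats(m.astype(np.uint8))
    return [(s[i,4],c[i],l==i) for i in range(1,n) if s[i,4]>=amin]
def rect(mask,z,p,fish):
    c,_=cv2.findContours(mask.astype(np.uint8),cv2.RETR_EXTERNAL,cv2.CHAIN_APPROX_NONE)
    c=max(c,key=cv2.contourArea)[:,0,:]
    w=unproj(c,z,p,fish)
    (x,y),(a,b),t=cv2.minAreaRect((w*1000).astype(np.float32))
    if a<b: a,b,t=b,a,t+90
    t=(t+90)%180-90
    return x/1000,y/1000,a,b,t
def yellow(H): return (H[...,0]>24)&(H[...,0]<34)&(H[...,1]>150)&(H[...,2]>110)
def orange(H): return (H[...,0]>3)&(H[...,0]<22)&(H[...,1]>70)&(H[...,2]>120)
E
python3 - <<'E'
from h import *
im,p=shot("top");H=hsv(im)
for a,c,m in blobs(yellow(H),400): print("Y",a,c.round(1),np.round(rect(m,.014,p,False),3))
for a,c,m in blobs(orange(H),20): print("O",a,c.round(1),unproj(c,.052,p,False).round(4),np.round(rect(m,.052,p,False),3))
for n in("press","console","tray"):
    for k in ctrl.spot_point(n,"top")[:1]: print(n,k["p"],unproj(k["uv"],0,p,False).round(3))
    k=ctrl.cut_out(n,"top")[0]; print(k["p"],np.round(rect(k["mask"],.03,p,False),3))
k=ctrl.spot_point("selector_grip","top")[0];print(k,unproj(k["uv"],.073,p,False))
print(unproj([300,217],.083,p,False),"driver",unproj([[255,280],[310,290]],.02,p,False))
c=cv2.resize(im[170:300,240:440],None,fx=4,fy=4,interpolation=cv2.INTER_CUBIC)[:,:,::-1];cv2.imwrite("pics/c1.png",c)
E
```

```text
O 492 [  5.8 110.3] [[0.8173 0.8836]] [  0.8     0.871 181.236  50.444  12.822]
O 72 [377.5 211.3] [[ 0.6224 -0.2333]] [  0.622  -0.233  49.03   11.612 -10.008]
O 73 [409.3 219.5] [[ 0.6075 -0.324 ]] [  0.608  -0.324  49.284  11.532 -10.777]
O 78 [367.2 257.6] [[ 0.4878 -0.2129]] [  0.488  -0.213  49.812  11.404 -10.037]
O 77 [398.2 266.2] [[ 0.4726 -0.2999]] [ 0.473 -0.3   48.864 11.608 -9.415]
press 0.72 [[ 0.553 -0.272]]
0.9 [ 5.45000e-01 -2.65000e-01  2.93817e+02  2.02849e+02 -9.37700e+00]
console 0.71 [[ 0.612 -0.011]]
0.79 [ 6.07000e-01 -1.60000e-02  1.39628e+02  1.00506e+02  1.62200e+00]
tray 0.63 [[0.582 0.515]]
0.65 [5.35000e-01 2.54000e-01 2.82542e+02 1.92250e+02 1.05540e+01]
{'uv': [302.6, 215.3], 'p': 0.62} [[ 0.58492992 -0.02260437]]
[[ 0.5773469  -0.01578035]] driver [[ 0.39730674  0.09267088]
 [ 0.38520343 -0.06392122]]
```

View pics/c1.png

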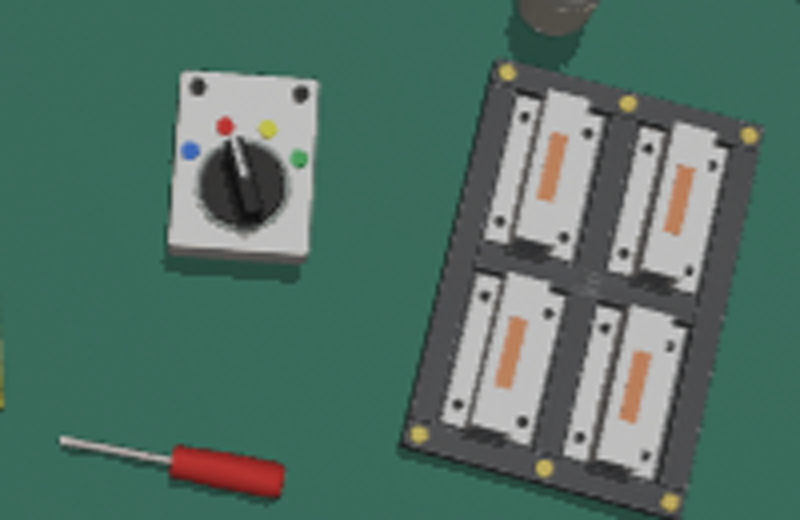

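```bash
cat >> h.py <<'E'
def plan(pos,yaw):
    "shift/turn fractions to bring tcp to pos, yaw with tool down"
    s=ctrl.read_state(); R=Ro.from_euler("xyz",s["eef_rot"]); G=Ro.from_euler("xyz",[np.pi,0,yaw])
    t=R.inv().apply(np.asarray(pos)-s["tcp_pos"])/.3; w=(R.inv()*G).as_rotvec()/np.radians(30)
    print("t",round(s["t"],1),"tcp",s["tcp_pos"].round(4),"yaw",round(s["eef_rot"][2],3),"PLAN",t.round(4),w.round(3))
E
python3 -c "
from h import *
plan([.425,.26,.40],3.1)"
```

```text
t 0.6 tcp [0.2652 0.5382 0.4047] yaw 2.684 PLAN [-0.8878 -0.5965  0.0158] [ 0.    -0.    -0.795]
```

Request:
apply_moves(
  commands="-0.9 -0.6 0 0 0 -0.8;-0.9 -0.6 0 0 0 -0.8;-0.9 -0.6 0 0 0 -0.8;-0.9 -0.6 0 0 0 -0.8;-0.9 -0.6 0 0 0 -0.8;-0.9 -0.6 0 0 0 -0.8;-0.9 -0.6 0 0 0 -0.8;-0.9 -0.6 0 0 0 -0.8;-0.9 -0.6 0 0 0 -0.8",
)

```text
t: 1.45
tcp_pos: [0.428, 0.2571, 0.4049]
eef_rot: [3.141, 0.0, 3.101]
force: [-0.3, 0.8, -0.6]
width: 1.001
finger_force: 0.0
```

```bash
python3 -c "
from h import *
plan([.58,-.02,.40],3.5)"
```

```text
t 1.4 tcp [0.428  0.2571 0.4049] yaw 3.101 PLAN [-0.5439 -0.9021  0.0159] [ 0.001  0.    -0.763]
```

Request:
apply_moves(
  commands="-0.54 -0.9 0 0 0 -0.76;-0.54 -0.9 0 0 0 -0.76;-0.54 -0.9 0 0 0 -0.76;-0.54 -0.9 0 0 0 -0.76;-0.54 -0.9 0 0 0 -0.76;-0.54 -0.9 0 0 0 -0.76;-0.54 -0.9 0 0 0 -0.76;-0.54 -0.9 0 0 0 -0.76;-0.54 -0.9 0 0 0 -0.76",
)

```text
t: 2.35
tcp_pos: [0.5793, -0.0176, 0.4043]
eef_rot: [3.141, -0.001, -2.782]
force: [-0.1, 0.1, -0.7]
width: 0.997
finger_force: 0.0
```

```bash
python3 - <<'E'
from h import *
im,p=shot("wrist","w1");H=hsv(im);h,s,v=H[...,0],H[...,1],H[...,2]
for n,m in(("red",((h<5)|(h>174))&(s>150)),("yel",(h>24)&(h<34)&(s>120)),("grn",(h>45)&(h<75)&(s>150)&(v>110)),("blu",(h>100)&(h<125)&(s>130))):
    for a,c,_ in blobs(m,15): print(n,a,c.round(1),unproj(c,.0455,p,True).round(4))
for a,c,m in blobs(orange(H),40): print("O",a,c.round(1),np.round(rect(m,.052,p,True),3))
print(ctrl.read_state()["tcp_pos"])
E
```

```text
red 1446 [326.5  28.1] [[ 0.398  -0.0272]]
red 64 [273.4 236.1] [[0.631  0.0013]]
yel 15561 [464.5 203. ] [[0.5111 0.2086]]
yel 91 [247.2 226.7] [[ 0.6307 -0.0302]]
blu 89 [299.  225.7] [[0.6093 0.0237]]
blu 142 [556.9 243.9] [[0.4987 0.4302]]
blu 1153 [223.3 311.1] [[ 0.7509 -0.022 ]]
blu 390 [201.  351.2] [[ 0.8324 -0.0318]]
blu 19 [231.9 348.5] [[0.809  0.0071]]
blu 1450 [185.4 384.6] [[ 0.9164 -0.0378]]
O 318 [75.9 25.2] [ 0.472 -0.301 49.488 11.869 -9.957]
O 428 [132.7  51.2] [  0.487  -0.214  49.434  11.864 -10.022]
O 261 [ 33.9 129.3] [ 0.607 -0.325 49.87  11.884 -9.528]
O 339 [ 86.6 161.7] [ 0.622 -0.234 49.781 11.644 -9.225]
O 43 [ 56.8 187.4] [ 0.667 -0.272 10.95  10.012  9.501]
O 71 [ 97.  331.7] [ 0.868 -0.187 47.434  7.878 10.174]
O 42 [449.2 337.3] [ 0.696  0.305 29.663  6.844 19.604]
[ 0.57906318 -0.01704029  0.40448411]
```

View pics/w1.png

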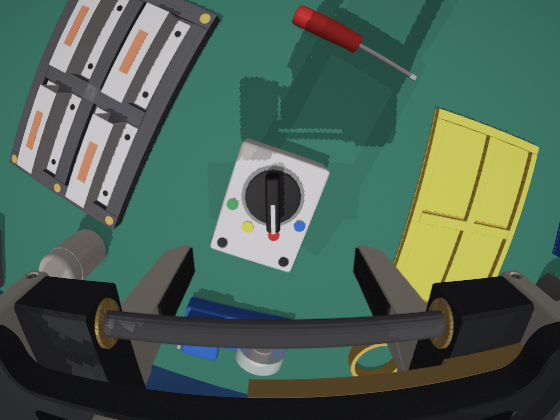

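The wrist view shows the knob at (272,197) with its pointer on the red dot (273,236). Green is at (232,204). I'll fit the console.

```bash
python3 - <<'E'
from h import *
im,p=shot("wrist");H=hsv(im);print(H[204,232])
h,s,v=H[...,0],H[...,1],H[...,2]
g=np.zeros(h.shape,bool);g[194:214,222:242]=((h>45)&(h<85)&(s>100)&(v>60))[194:214,222:242]
a,c,_=max(blobs(g,5));print(a,c)
P=np.vstack([unproj(q,.0455,p,True) for q in([299,225.7],[273.4,236.1],[247.2,226.7],c)])
A=np.array([1.05,.35,-.35,-1.05]);M=.045*np.c_[np.cos(A),np.sin(A)]
a,b=M-M.mean(0),P-P.mean(0);psi=np.arctan2((a[:,0]*b[:,1]-a[:,1]*b[:,0]).sum(),(a*b).sum())
r=np.array([[np.cos(psi),-np.sin(psi)],[np.sin(psi),np.cos(psi)]]);t=P.mean(0)-r@M.mean(0)
print("psi",psi,"axis",t,"res",(P-M@r.T-t).round(4).tolist())
plan([*t,.073+.167+.1],psi+.35+np.pi); plan([*t,.073+.167],psi+.35+np.pi)
E
```

```text
[ 68 125 163]
87 [231.55172414 203.75862069]
psi 0.0270007398312267 axis [ 0.58811608 -0.01533499] res [[-0.0004, 0.0], [0.0009, 0.0007], [-0.0002, 0.0001], [-0.0003, -0.0007]]
t 2.5 tcp [ 0.5789 -0.0168  0.4046] yaw -2.781 PLAN [-0.0304 -0.0064  0.2154] [ 0.001 -0.    -0.031]
t 2.5 tcp [ 0.5789 -0.0168  0.4046] yaw -2.781 PLAN [-0.0305 -0.0067  0.5487] [ 0.001 -0.    -0.031]
```

Request:
apply_moves(
  commands="-0.03 -0.007 0.15 0 0 -0.03;-0.03 -0.007 0.3 0 0 -0.03;-0.03 -0.007 0.42 0 0 -0.03;-0.03 -0.007 0.5 0 0 -0.03;-0.03 -0.007 0.543 0 0 -0.03;-0.03 -0.007 0.543 0 0 -0.03;-0.03 -0.007 0.543 0 0 -0.03;-0.03 -0.007 0.543 0 0 -0.03",
)

```text
t: 3.25
tcp_pos: [0.5893, -0.0173, 0.2442]
eef_rot: [-3.14, 0.003, -2.766]
force: [-0.0, 0.2, 0.1]
width: 1.0
finger_force: 0.0
```

Request:
apply_moves(
  commands="0 0 0 0 0 0;0 0 0 0 0 0;0 0 0 0 0 0;0 0 0 0 0 0;0 0 0 0 0 0;0 0 0 0 0 0;0 0 0 0 0 0;0 0 0 0 0 0;0 0 0 0 0 0;0 0 0 0 0 0",
  fingers=0,
)

```text
t: 4.25
tcp_pos: [0.5883, -0.0174, 0.2418]
eef_rot: [3.141, -0.0, -2.767]
force: [-4.1, 11.1, 2.8]
width: 0.188
finger_force: 6.8
```

```bash
python3 -c "
from h import *
plan([.5881,-.0153,.242],.027+.35+np.pi)"
```

```text
t 4.2 tcp [ 0.5883 -0.0174  0.2418] yaw -2.767 PLAN [-0.0019  0.0068 -0.0007] [ 0.001 -0.    -0.005]
```

Request:
apply_moves(
  commands="0 0.007 0 0 0 0;0 0.007 0 0 0 0;0 0.007 0 0 0 0;0 0.007 0 0 0 0;0 0.007 0 0 0 0",
)

```text
t: 4.75
tcp_pos: [0.5876, -0.0155, 0.2418]
eef_rot: [3.141, 0.0, -2.767]
force: [-0.9, 1.0, 1.0]
width: 0.151
finger_force: 30.0
```

Request:
apply_moves(
  commands="0 0 0 0 0 0.15;0 0 0 0 0 0.3;0 0 0 0 0 0.45;0 0 0 0 0 0.6;0 0 0 0 0 0.75;0 0 0 0 0 0.9;0 0 0 0 0 0.9;0 0 0 0 0 0.9",
)

```text
t: 5.55
tcp_pos: [0.5875, -0.0153, 0.2418]
eef_rot: [3.141, -0.0, 3.047]
force: [-0.7, 2.7, 0.7]
width: 0.149
finger_force: 30.0
```

Request:
apply_moves(
  commands="0 0 0 0 0 0.15;0 0 0 0 0 0.3;0 0 0 0 0 0.45;0 0 0 0 0 0.6;0 0 0 0 0 0.75;0 0 0 0 0 0.9;0 0 0 0 0 0.9;0 0 0 0 0 0.9",
)

```text
t: 6.35
tcp_pos: [0.5876, -0.0151, 0.2418]
eef_rot: [3.141, -0.0, 2.578]
force: [0.5, 4.8, 0.3]
width: 0.149
finger_force: 30.0
```

Request:
apply_moves(
  commands="0 0 0 0 0 0.15;0 0 0 0 0 0.3;0 0 0 0 0 0.45;0 0 0 0 0 0.6;0 0 0 0 0 0.75;0 0 0 0 0 0.88;0 0 0 0 0 0.88;0 0 0 0 0 0.88",
)

```text
t: 7.15
tcp_pos: [0.5877, -0.015, 0.2418]
eef_rot: [3.141, -0.001, 2.117]
force: [1.5, 5.4, -1.1]
width: 0.148
finger_force: 30.0
```

```bash
python3 - <<'E'
from h import *
s=ctrl.read_state();print(s["torque"],s["joints"])
plan([.588,-.0155,.34],.027-1.05+np.pi)
E
```

```text
[ 1.11194564 -0.17399362  0.01393159] [-1.13013720e-01  2.32709815e-01  1.68101577e+00  1.15510246e-03
  1.22747999e+00 -6.59780465e-01]
t 7.2 tcp [ 0.5877 -0.015   0.2418] yaw 2.117 PLAN [-1.800e-03  2.000e-04 -3.273e-01] [ 0.002 -0.001 -0.003]
```

Request:
apply_moves(
  commands="0 0 0 0 0 0;0 0 0 0 0 0;0 0 0 0 0 0;0 0 0 0 0 0;0 0 0 0 0 0;0 0 0 0 0 0",
  fingers=1,
)

```text
t: 7.75
tcp_pos: [0.5876, -0.0156, 0.2418]
eef_rot: [-3.141, 0.0, 2.113]
force: [-0.2, 0.3, -0.2]
width: 0.614
finger_force: 0.0
```

Request:
apply_moves(
  commands="0 0 -0.1 0 0 0;0 0 -0.22 0 0 0;0 0 -0.35 0 0 0;0 0 -0.5 0 0 0;0 0 -0.55 0 0 -0.3;0 0 -0.55 0 0 -0.6;0 0 -0.55 0 0 -0.9;0 0 -0.55 0 0 -0.9;0 0 -0.55 0 0 -0.9",
)

```text
t: 8.65
tcp_pos: [0.5875, -0.0155, 0.4067]
eef_rot: [-3.141, -0.0, 2.581]
force: [0.4, 0.5, 0.8]
width: 1.001
finger_force: 0.0
```

```bash
python3 - <<'E'
from h import *
im,p=shot("wrist");cv2.imwrite("pics/w2.png",cv2.resize(im[140:300,180:380],None,fx=3,fy=3)[:,:,::-1])
H=hsv(im)
for a,c,m in blobs(orange(H),100): print("O",a,c.round(1),np.round(rect(m,.052,p,True),4))
for k in ctrl.cut_out("tray","wrist")[:1]: print(np.round(rect(k["mask"],.014,p,True),4))
plan([.548,-.15,.40],2.97)
E
```

```text
O 304 [ 91.4 206.6] [ 0.4864 -0.2138 49.2594 11.795  -9.7327]
O 216 [ 47.5 231. ] [ 0.4713 -0.3014 49.1511 11.8044 -9.9471]
[5.451000e-01 2.564000e-01 2.727332e+02 1.977270e+02 1.016980e+01]
t 8.8 tcp [ 0.5875 -0.0155  0.4065] yaw 2.581 PLAN [-0.1268 -0.4496  0.0219] [-0.    -0.001 -0.743]
```

View pics/w2.png

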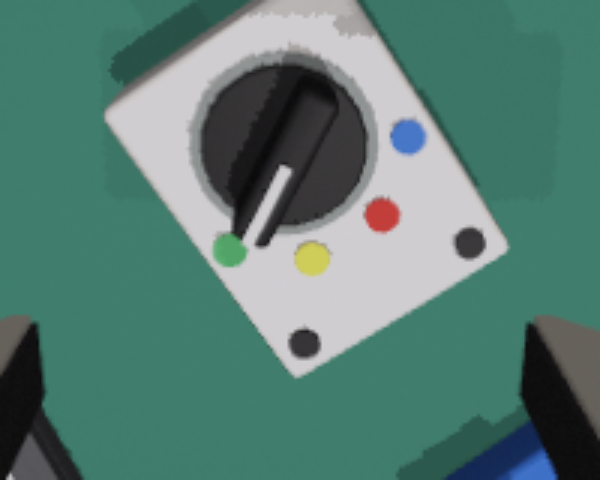

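The pointer is parallel to the axis-to-green line, so the knob is on green. I'll go over the press next.

```bash
python3 -c "
from h import *
plan([.548,-.255,.40],2.97)"
```

```text
t 8.8 tcp [ 0.5875 -0.0155  0.4065] yaw 2.581 PLAN [-0.3129 -0.746   0.0219] [-0.    -0.001 -0.743]
```

Request:
apply_moves(
  commands="-0.31 -0.746 0.02 0 0 -0.74;-0.31 -0.746 0.02 0 0 -0.74;-0.31 -0.746 0.02 0 0 -0.74;-0.31 -0.746 0.02 0 0 -0.74;-0.31 -0.746 0.02 0 0 -0.74;-0.31 -0.746 0.02 0 0 -0.74;-0.31 -0.746 0.02 0 0 -0.74;-0.31 -0.746 0.02 0 0 -0.74;-0.31 -0.746 0.02 0 0 -0.74",
)

```text
t: 9.65
tcp_pos: [0.5486, -0.2532, 0.4009]
eef_rot: [3.141, 0.0, 2.973]
force: [0.6, -0.5, 0.7]
width: 1.001
finger_force: 0.0
```

```bash
python3 - <<'E'
from h import *
im,p=shot("wrist","w3");H=hsv(im)
C=[]
for a,c,m in blobs(orange(H),100):
    r=rect(m,.052,p,True)
    if r[2]<55 and r[3]>10: print("O",a,c.round(1),np.round(r,4)); C.append(r[:2])
print("mean",np.mean(C,0))
for y in (-10,): pass
plan([.4865,-.2135,.25],2.97)
E
```

```text
O 547 [216.4 126.5] [ 0.4718 -0.3001 49.4593 12.0415 -9.5212]
O 549 [303.9 126. ] [  0.4873  -0.2126  49.3263  11.4688 -10.4555]
O 400 [220.9 250.4] [ 0.6075 -0.3245 48.6082 11.4916 -9.1935]
O 429 [302.8 249.6] [ 0.6221 -0.2334 49.7494 11.2484 -8.1125]
mean [ 0.547169   -0.26766515]
t 9.7 tcp [ 0.5486 -0.2532  0.4009] yaw 2.973 PLAN [0.2263 0.0957 0.5031] [0.    0.    0.006]
```

View pics/w3.png

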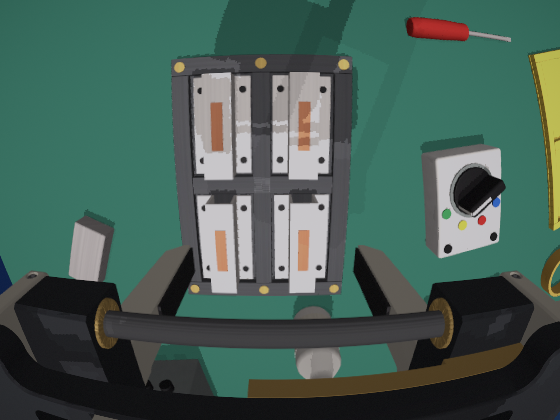

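All four brackets are present, with stripes at (216,126), (304,126), (221,250) and (303,250). I'll pick the near-left one first.

```bash
python3 - <<'E'
from h import *
plan([.4872,-.2126,.213],2.974)
im,p=shot("top"); k=ctrl.cut_out("cleaner","top")[0]; m=k["mask"]; r,c=np.where(m); print("bottle bottom",unproj([c[r>r.max()-3].mean(),r.max()-6],0.02,p,False))
E
```

```text
t 9.7 tcp [ 0.5486 -0.2532  0.4009] yaw 2.973 PLAN [0.2245 0.099  0.6264] [ 0.     0.    -0.001]
bottle bottom [[ 0.74835147 -0.23323028]]
```

Request:
apply_moves(
  commands="0.12 0.05 0 0 0 0;0.224 0.099 0.1 0 0 0;0.224 0.099 0.25 0 0 0;0.224 0.099 0.4 0 0 0;0.224 0.099 0.53 0 0 0;0.224 0.099 0.59 0 0 0;0.224 0.099 0.626 0 0 0;0.224 0.099 0.626 0 0 0;0.224 0.099 0.626 0 0 0",
  fingers=0.62,
)

```text
t: 10.7
tcp_pos: [0.4876, -0.2141, 0.2143]
eef_rot: [-3.141, 0.002, 2.972]
force: [-0.5, 0.1, 0.3]
width: 0.618
finger_force: 0.0
```

Request:
apply_moves(
  commands="0 0 0 0 0 0;0 0 0 0 0 0;0 0 0 0 0 0;0 0 0 0 0 0;0 0 0 0 0 0;0 0 0 0 0 0;0 0 0 0 0 0",
  fingers=0.1,
)

```text
t: 11.4
tcp_pos: [0.4871, -0.214, 0.2135]
eef_rot: [-3.142, 0.001, 2.972]
force: [-0.6, 1.5, 6.1]
width: 0.319
finger_force: 30.0
```

Request:
apply_moves(
  commands="0 0 -0.03 0 0 0;0 0 -0.08 0 0 0;0 0 -0.16 0 0 0;0 0 -0.28 0 0 0;0 0 -0.42 0 0 0;0 0 -0.56 0 0 0;0 0 -0.6 0 0 0;0 0 -0.6 0 0 0",
)

```text
t: 12.2
tcp_pos: [0.4875, -0.2144, 0.3965]
eef_rot: [-3.14, 0.006, 2.972]
force: [0.4, 0.1, -1.2]
width: 0.321
finger_force: 30.0
```

```bash
cat >> h.py <<'E'
def tray(p=None,im=None,n="wrist"):
    if im is None: im,p=shot(n)
    H=hsv(im); fish=n=="wrist"
    m=(H[...,0]>20)&(H[...,0]<36)&(H[...,1]>110)&(H[...,2]>60)
    a,c,m=max(blobs(cv2.morphologyEx(m.astype(np.uint8),cv2.MORPH_OPEN,np.ones((3,3))),300),key=lambda b:b[0])
    return rect(m,.014,p,fish)
def pockets(x,y,deg):
    r=np.radians(deg);R=np.array([[np.cos(r),-np.sin(r)],[np.sin(r),np.cos(r)]])
    return {(i,j):np.array([x,y])+R@[i*.068,j*.045] for i in(-1,1) for j in(-1,1)}
E
python3 - <<'E'
from h import *
print("top",np.round(tray(n="top"),4))
plan([.535,.0,.395],3.15); plan([.54,.25,.395],3.32)
E
```

```text
top [5.390000e-01 2.557000e-01 2.820120e+02 1.899041e+02 1.029010e+01]
t 12.2 tcp [ 0.487  -0.2141  0.3937] yaw 2.972 PLAN [-0.0371  0.7304 -0.0047] [-0.002  0.003 -0.341]
t 12.2 tcp [ 0.487  -0.2141  0.3937] yaw 2.972 PLAN [ 0.0874  1.5546 -0.0055] [-0.002  0.003 -0.665]
```

Request:
apply_moves(
  commands="0 0.1 0 0 0 -0.04;0 0.25 0 0 0 -0.1;0 0.4 0 0 0 -0.2;0 0.55 0 0 0 -0.3;-0.02 0.68 0 0 0 -0.34;-0.037 0.73 -0.01 0 0 -0.34;-0.037 0.73 -0.01 0 0 -0.34",
)

```text
t: 12.95
tcp_pos: [0.535, 0.0017, 0.394]
eef_rot: [3.141, -0.003, -3.131]
force: [0.0, -0.2, -0.7]
width: 0.32
finger_force: 30.0
```

```bash
python3 - <<'E'
from h import *
t=tray(n="top");print("top",np.round(t,4))
P=pockets(t[0],t[1],t[4])
for k in P: print(k,P[k].round(4))
plan([*P[(-1,-1)],.39],np.pi+np.radians(t[4]))
E
```

```text
top [5.390000e-01 2.558000e-01 2.820876e+02 1.897420e+02 1.029010e+01]
(-1, -1) [0.4801 0.1994]
(-1, 1) [0.464  0.2879]
(1, -1) [0.6139 0.2237]
(1, 1) [0.5979 0.3122]
t 13.0 tcp [5.347e-01 3.000e-04 3.942e-01] yaw -3.132 PLAN [0.1755 0.6652 0.0143] [ 0.    -0.006 -0.324]
```

Request:
apply_moves(
  commands="0.03 0.1 0 0 0 -0.05;0.06 0.25 0 0 0 -0.1;0.1 0.4 0 0 0 -0.2;0.15 0.55 0 0 0 -0.3;0.175 0.64 0 0 0 -0.325;0.175 0.665 0 0 0 -0.325;0.175 0.665 0 0 0 -0.325;0.175 0.665 0 0 0 -0.325",
)

```text
t: 13.8
tcp_pos: [0.4813, 0.1974, 0.3955]
eef_rot: [-3.141, -0.001, -2.965]
force: [-0.6, 1.2, -0.7]
width: 0.319
finger_force: 30.0
```

```bash
python3 - <<'E'
from h import *
im,p=shot("wrist","w4");H=hsv(im)
print("wrist",np.round(tray(p,im),4)); t=tray(n="top");print("top",np.round(t,4))
for a,c,m in blobs(orange(H),100): print("O",a,c.round(1),np.round(rect(m,.233,p,True),4))
plan([*pockets(.539,.2558,10.29)[(-1,-1)],.167+.038],np.pi+np.radians(10.2))
E
```

```text
wrist [  0.505    0.2506 213.7914 190.3259  10.2918]
top [  0.4392   0.271  124.0659  90.9346 -79.8274]
O 1971 [273.5 276.9] [ 0.4812  0.1963 48.4974 12.1386 10.0694]
t 13.9 tcp [0.4813 0.1974 0.3958] yaw -2.966 PLAN [0.0025 0.0075 0.6359] [-0.001 -0.001 -0.004]
```

View pics/w4.png

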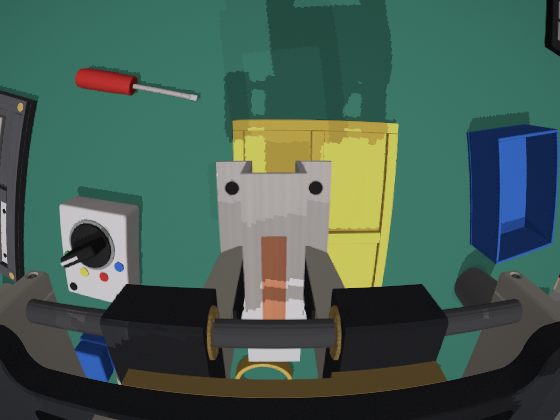

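The bracket is held straight over the near-right pocket. The wrist and top estimates of the tray agree, so I'll lower it.

Request:
apply_moves(
  commands="0.002 0.007 0.15 0 0 0;0.002 0.007 0.3 0 0 0;0.002 0.007 0.43 0 0 0;0.002 0.007 0.52 0 0 0;0.002 0.007 0.57 0 0 0;0.002 0.007 0.6 0 0 0;0.002 0.007 0.625 0 0 0;0.002 0.007 0.636 0 0 0;0.002 0.007 0.636 0 0 0;0.002 0.007 0.636 0 0 0",
)

```text
t: 14.9
tcp_pos: [0.4803, 0.2012, 0.2063]
eef_rot: [3.141, 0.002, -2.963]
force: [0.4, -0.1, -0.7]
width: 0.323
finger_force: 30.0
```

Request:
apply_moves(
  commands="0 0 0 0 0 0;0 0 0 0 0 0;0 0 0 0 0 0;0 0 0 0 0 0;0 0 0 0 0 0",
  fingers=0.55,
)

```text
t: 15.4
tcp_pos: [0.4798, 0.201, 0.2053]
eef_rot: [3.142, 0.0, -2.963]
force: [0.8, 0.8, 0.7]
width: 0.552
finger_force: 0.0
```

Request:
apply_moves(
  commands="0 0 -0.1 0 0 0;0 0 -0.22 0 0 0;0 0 -0.35 0 0 0;0 0 -0.5 0 0 0;0 0 -0.64 0 0 0;0 0 -0.64 0 0 0;0 0 -0.64 0 0 0",
  fingers=0.62,
)

```text
t: 16.1
tcp_pos: [0.4801, 0.2011, 0.3985]
eef_rot: [3.141, 0.003, -2.963]
force: [0.6, 0.4, -0.3]
width: 0.618
finger_force: 0.0
```

```bash
python3 - <<'E'
from h import *
im,p=shot("wrist","w5");H=hsv(im)
for a,c,m in blobs(orange(H),100): print("O",a,c.round(1),np.round(rect(m,.042,p,True),4))
plan([.535,.0,.397],3.15)
E
```

```text
O 469 [273.3 187.6] [ 0.4808  0.1999 48.6163 10.7525 10.3547]
t 16.1 tcp [0.4797 0.2009 0.3967] yaw -2.963 PLAN [-0.0627 -0.6919 -0.0011] [-0.    -0.001  0.325]
```

Request:
apply_moves(
  commands="-0.06 -0.15 0 0 0 0.1;-0.06 -0.31 0 0 0 0.2;-0.06 -0.47 0 0 0 0.325;-0.06 -0.62 0 0 0 0.325;-0.06 -0.69 0 0 0 0.325;-0.06 -0.69 0 0 0 0.325",
)

```text
t: 16.75
tcp_pos: [0.5339, -0.0023, 0.3946]
eef_rot: [-3.141, -0.004, -3.137]
force: [0.1, 0.3, -0.1]
width: 0.618
finger_force: 0.0
```

```bash
python3 - <<'E'
from h import *
plan([.4718,-.3001,.39],2.974)
E
```

```text
t 16.8 tcp [ 0.5339 -0.0023  0.3946] yaw -3.137 PLAN [ 0.2114 -0.9918  0.0163] [-0.001 -0.008  0.328]
```

Request:
apply_moves(
  commands="0.04 -0.15 0 0 0 0.05;0.08 -0.31 0 0 0 0.1;0.12 -0.47 0 0 0 0.2;0.16 -0.63 0 0 0 0.3;0.2 -0.79 0 0 0 0.328;0.21 -0.95 0 0 0 0.328;0.21 -0.99 0 0 0 0.328;0.21 -0.99 0 0 0 0.328;0.21 -0.99 0 0 0 0.328",
)

```text
t: 17.65
tcp_pos: [0.474, -0.2956, 0.396]
eef_rot: [3.14, -0.002, 2.979]
force: [1.2, 1.1, -0.4]
width: 0.62
finger_force: 0.0
```

```bash
python3 - <<'E'
from h import *
im,p=shot("wrist");H=hsv(im)
for a,c,m in blobs(orange(H),100):
    r=rect(m,.052,p,True)
    if r[2]<55 and r[3]>10: print("O",a,c.round(1),np.round(r,4))
plan([.4718,-.3001,.213],2.974)
E
```

```text
O 101 [310.6 124.1] [ 0.4105 -0.2482 11.0459 10.0764 81.6675]
O 553 [269.5 190.7] [ 0.4724 -0.3001 49.0997 11.5169 -9.3369]
O 330 [268.5 303. ] [ 0.6072 -0.3243 46.615  11.0232 -9.453 ]
t 17.7 tcp [ 0.4741 -0.2952  0.3964] yaw 2.98 PLAN [ 0.0042 -0.0183  0.6112] [ 0.003 -0.003  0.011]
```

Request:
apply_moves(
  commands="0.004 -0.017 0.15 0 0 0;0.004 -0.017 0.3 0 0 0.01;0.004 -0.017 0.43 0 0 0.01;0.004 -0.017 0.53 0 0 0.01;0.004 -0.017 0.58 0 0 0.01;0.004 -0.017 0.61 0 0 0.01;0.004 -0.017 0.61 0 0 0.01;0.004 -0.017 0.61 0 0 0.01",
  fingers=0.62,
)

```text
t: 18.5
tcp_pos: [0.4725, -0.3021, 0.216]
eef_rot: [-3.14, 0.002, 2.973]
force: [-0.3, -1.0, 0.0]
width: 0.624
finger_force: 0.0
```

Request:
apply_moves(
  commands="0 0 0 0 0 0;0 0 0 0 0 0;0 0 0 0 0 0;0 0 0 0 0 0;0 0 0 0 0 0;0 0 0 0 0 0;0 0 0 0 0 0",
  fingers=0.1,
)

```text
t: 19.2
tcp_pos: [0.4718, -0.302, 0.2147]
eef_rot: [-3.141, 0.0, 2.973]
force: [-1.4, 1.3, 5.5]
width: 0.32
finger_force: 30.0
```

Request:
apply_moves(
  commands="0 0 -0.03 0 0 0;0 0 -0.08 0 0 0;0 0 -0.16 0 0 0;0 0 -0.28 0 0 0;0 0 -0.42 0 0 0;0 0 -0.56 0 0 0;0 0 -0.6 0 0 0;0 0 -0.6 0 0 0",
)

```text
t: 20.0
tcp_pos: [0.4722, -0.3023, 0.3978]
eef_rot: [-3.139, 0.005, 2.973]
force: [-0.9, -0.3, -1.9]
width: 0.319
finger_force: 30.0
```

```bash
python3 - <<'E'
from h import *
t=tray(n="top");print("top",np.round(t,4))
plan([.535,-.01,.395],3.15)
E
```

```text
top [5.390000e-01 2.557000e-01 2.820876e+02 1.899041e+02 1.029010e+01]
t 20.1 tcp [ 0.4717 -0.302   0.3949] yaw 2.973 PLAN [-0.0445  0.9948 -0.0011] [-0.002  0.003 -0.338]
```

Request:
apply_moves(
  commands="0 0.1 0 0 0 -0.04;0 0.24 0 0 0 -0.1;0 0.39 0 0 0 -0.2;0 0.55 0 0 0 -0.3;-0.02 0.7 0 0 0 -0.34;-0.04 0.85 0 0 0 -0.34;-0.044 0.96 0 0 0 -0.34;-0.044 0.995 0 0 0 -0.34;-0.044 0.995 0 0 0 -0.34",
)

```text
t: 20.95
tcp_pos: [0.5343, -0.0086, 0.3917]
eef_rot: [3.141, -0.004, -3.13]
force: [-0.7, -0.9, -1.5]
width: 0.322
finger_force: 30.0
```

```bash
python3 - <<'E'
from h import *
t=tray(n="top");print("top",np.round(t,4))
plan([*pockets(.539,.2558,10.29)[(-1,1)],.395],np.pi+np.radians(10.2))
E
```

```text
top [5.390000e-01 2.557000e-01 2.820120e+02 1.899041e+02 1.029010e+01]
t 21.0 tcp [ 0.5343 -0.0098  0.3922] yaw -3.131 PLAN [ 0.2238  0.9948 -0.0087] [ 0.    -0.006 -0.32 ]
```

Request:
apply_moves(
  commands="0.02 0.1 0 0 0 -0.05;0.05 0.24 0 0 0 -0.1;0.09 0.39 0 0 0 -0.2;0.13 0.55 0 0 0 -0.3;0.17 0.7 0 0 0 -0.32;0.2 0.85 0 0 0 -0.32;0.224 0.96 -0.01 0 0 -0.32;0.224 0.995 -0.01 0 0 -0.32;0.224 0.995 -0.01 0 0 -0.32;0.224 0.995 -0.01 0 0 -0.32",
)

```text
t: 22.0
tcp_pos: [0.4655, 0.2864, 0.3966]
eef_rot: [-3.14, -0.001, -2.966]
force: [0.4, -0.1, -1.4]
width: 0.32
finger_force: 30.0
```

```bash
cat >> h.py <<'E'
def hover(ij,tc=(.539,.2558,10.29)):
    im,p=shot("wrist");H=hsv(im)
    print("wrist tray",np.round(tray(p,im),4))
    zt=ctrl.read_state()["tcp_pos"][2]-.167+.006
    for a,c,m in blobs(orange(H),100):
        r,q=rect(m,zt,p,True),rect(m,.042,p,True); print("O",a,c.round(1),"held",np.round(r,4),"placed",np.round(q,4))
    plan([*pockets(*tc)[ij],.2052],np.pi+np.radians(tc[2]))
E
python3 -c "
from h import *
hover((-1,1))"
```

```text
wrist tray [  0.505    0.2505 213.9814 190.0179  10.1996]
O 453 [194.  189.3] held [ 0.4243  0.2409 20.8905  4.9243 10.5535] placed [ 0.4801  0.1999 49.3168 11.6249 10.5535]
O 1982 [273.5 276.4] held [ 0.4643  0.285  48.4591 11.9352  9.9883] placed [  0.5744   0.3042 114.3988  28.1758   9.9883]
O 182 [538.  280.7] held [ 0.4465  0.4623 25.6281  6.9713 74.1236] placed [ 0.5324  0.7226 60.501  16.4575 74.1237]
t 22.1 tcp [0.4655 0.2862 0.3967] yaw -2.967 PLAN [0.0034 0.0071 0.6384] [-0.002 -0.001 -0.009]
```

Request:
apply_moves(
  commands="0.003 0.006 0.15 0 0 -0.01;0.003 0.006 0.3 0 0 -0.01;0.003 0.006 0.43 0 0 -0.01;0.003 0.006 0.52 0 0 -0.01;0.003 0.006 0.57 0 0 -0.01;0.003 0.006 0.6 0 0 -0.01;0.003 0.006 0.625 0 0 -0.01;0.003 0.006 0.638 0 0 -0.01;0.003 0.006 0.638 0 0 -0.01;0.003 0.006 0.638 0 0 -0.01",
)

```text
t: 23.05
tcp_pos: [0.4641, 0.2899, 0.2069]
eef_rot: [3.141, 0.002, -2.959]
force: [0.5, -0.4, -1.6]
width: 0.323
finger_force: 30.0
```

Request:
apply_moves(
  commands="0 0 0 0 0 0;0 0 0 0 0 0;0 0 0 0 0 0;0 0 0 0 0 0;0 0 0 0 0 0",
  fingers=0.55,
)

```text
t: 23.55
tcp_pos: [0.4637, 0.2897, 0.2059]
eef_rot: [3.142, 0.0, -2.96]
force: [-0.1, -1.0, 0.1]
width: 0.554
finger_force: 0.0
```

Request:
apply_moves(
  commands="0 0 -0.1 0 0 0;0 0 -0.22 0 0 0;0 0 -0.35 0 0 0;0 0 -0.5 0 0 0;0 0 -0.64 0 0 0;0 0 -0.64 0 0 0;0 0 -0.64 0 0 0",
  fingers=0.62,
)

```text
t: 24.25
tcp_pos: [0.4639, 0.2898, 0.3992]
eef_rot: [3.141, 0.003, -2.96]
force: [0.0, 0.5, -1.6]
width: 0.619
finger_force: 0.0
```

```bash
python3 - <<'E'
from h import *
im,p=shot("wrist","w6");H=hsv(im)
for a,c,m in blobs(orange(H),100): print("O",a,c.round(1),np.round(rect(m,.042,p,True),4))
plan([.54,.03,.397],3.15)
E
```

```text
O 441 [190.6 187.3] [ 0.4798  0.1999 48.6822 11.5287 10.1098]
O 471 [273.5 187.9] [ 0.4646  0.2892 48.9138 11.2827  9.0131]
O 144 [556.5 204.2] [ 0.4034  0.6995 48.8415 19.9784 29.1315]
O 147 [535.5 280. ] [ 0.5304  0.7253 61.3517 13.3872 74.2684]
t 24.3 tcp [0.4635 0.2896 0.3973] yaw -2.96 PLAN [-0.0941 -0.8971  0.001 ] [-0.    -0.001  0.332]
```

Two brackets are placed. Next is the far-left one at (0.622,-0.2334).

Request:
apply_moves(
  commands="-0.03 -0.15 0 0 0 0.1;-0.05 -0.31 0 0 0 0.2;-0.07 -0.47 0 0 0 0.33;-0.09 -0.62 0 0 0 0.33;-0.094 -0.78 0 0 0 0.33;-0.094 -0.897 0 0 0 0.33;-0.094 -0.897 0 0 0 0.33;-0.094 -0.897 0 0 0 0.33",
)

```text
t: 25.1
tcp_pos: [0.5397, 0.0295, 0.3956]
eef_rot: [3.141, -0.004, -3.135]
force: [-0.3, -0.2, 0.2]
width: 0.619
finger_force: 0.0
```

```bash
python3 - <<'E'
from h import *
plan([.6221,-.2334,.395],2.974)
E
```

```text
t 25.1 tcp [0.5397 0.0295 0.3956] yaw -3.135 PLAN [-2.686e-01 -8.781e-01  4.000e-04] [ 0.    -0.007  0.334]
```

Request:
apply_moves(
  commands="-0.04 -0.15 0 0 0 0.05;-0.09 -0.31 0 0 0 0.1;-0.14 -0.47 0 0 0 0.2;-0.19 -0.63 0 0 0 0.3;-0.24 -0.79 0 0 0 0.334;-0.268 -0.878 0 0 0 0.334;-0.268 -0.878 0 0 0 0.334;-0.268 -0.878 0 0 0 0.334",
)

```text
t: 25.9
tcp_pos: [0.6232, -0.2313, 0.3962]
eef_rot: [3.14, -0.002, 2.977]
force: [0.2, 0.9, -0.3]
width: 0.62
finger_force: 0.0
```

```bash
python3 - <<'E'
from h import *
im,p=shot("wrist");H=hsv(im)
for a,c,m in blobs(orange(H),100):
    r=rect(m,.052,p,True)
    if r[2]<55 and r[3]>10: print("O",a,c.round(1),np.round(r,4))
plan([.6221,-.2334,.213],2.974)
E
```

```text
O 523 [271.9 190.8] [ 0.6218 -0.2338 49.1389 11.2162 -9.3704]
O 465 [184.9 191.9] [ 0.6071 -0.3245 48.3809 11.5985 -9.0884]
t 25.9 tcp [ 0.6231 -0.2307  0.3967] yaw 2.977 PLAN [ 0.0007 -0.0103  0.6122] [ 0.002 -0.004  0.007]
```

Request:
apply_moves(
  commands="0.001 -0.008 0.15 0 0 0;0.001 -0.008 0.3 0 0 0;0.001 -0.008 0.43 0 0 0;0.001 -0.008 0.53 0 0 0;0.001 -0.008 0.58 0 0 0;0.001 -0.008 0.612 0 0 0;0.001 -0.008 0.612 0 0 0;0.001 -0.008 0.612 0 0 0",
  fingers=0.62,
)

```text
t: 26.75
tcp_pos: [0.6231, -0.2348, 0.2162]
eef_rot: [-3.141, 0.003, 2.977]
force: [0.0, -0.5, -0.2]
width: 0.624
finger_force: 0.0
```

Request:
apply_moves(
  commands="0 0 0 0 0 0;0 0 0 0 0 0;0 0 0 0 0 0;0 0 0 0 0 0;0 0 0 0 0 0;0 0 0 0 0 0;0 0 0 0 0 0",
  fingers=0.1,
)

```text
t: 27.45
tcp_pos: [0.6224, -0.2349, 0.2148]
eef_rot: [-3.141, 0.001, 2.976]
force: [-1.5, 1.0, 4.1]
width: 0.321
finger_force: 30.0
```

Request:
apply_moves(
  commands="0 0 -0.03 0 0 0;0 0 -0.08 0 0 0;0 0 -0.16 0 0 0;0 0 -0.28 0 0 0;0 0 -0.42 0 0 0;0 0 -0.56 0 0 0;0 0 -0.6 0 0 0;0 0 -0.6 0 0 0",
)

```text
t: 28.25
tcp_pos: [0.6228, -0.2351, 0.3983]
eef_rot: [-3.14, 0.006, 2.976]
force: [0.5, -0.6, -1.9]
width: 0.32
finger_force: 30.0
```

```bash
python3 - <<'E'
from h import *
t=tray(n="top");print("top",np.round(t,4))
plan([.615,.0,.395],3.15)
E
```

```text
top [5.390000e-01 2.557000e-01 2.819728e+02 1.899323e+02 1.029900e+01]
t 28.3 tcp [ 0.6223 -0.235   0.3951] yaw 2.976 PLAN [ 1.531e-01  7.685e-01 -4.000e-04] [-0.001  0.003 -0.333]
```

Request:
apply_moves(
  commands="0.02 0.1 0 0 0 -0.04;0.05 0.24 0 0 0 -0.1;0.08 0.39 0 0 0 -0.2;0.11 0.55 0 0 0 -0.3;0.14 0.7 0 0 0 -0.333;0.153 0.768 0 0 0 -0.333;0.153 0.768 0 0 0 -0.333;0.153 0.768 0 0 0 -0.333",
)

```text
t: 29.1
tcp_pos: [0.6144, 0.0002, 0.3915]
eef_rot: [-3.141, -0.004, -3.132]
force: [-0.4, -0.6, -1.5]
width: 0.316
finger_force: 30.0
```

```bash
python3 - <<'E'
from h import *
t=tray(n="top");print("top",np.round(t,4))
plan([*pockets(t[0],t[1],t[4])[(1,-1)],.395],np.pi+np.radians(t[4]))
E
```

```text
top [5.390000e-01 2.558000e-01 2.820876e+02 1.897420e+02 1.029010e+01]
t 29.1 tcp [ 6.146e-01 -6.000e-04  3.920e-01] yaw -3.133 PLAN [-0.0044  0.7474 -0.0101] [ 0.    -0.006 -0.326]
```

Request:
apply_moves(
  commands="0 0.1 0 0 0 -0.05;0 0.24 0 0 0 -0.1;0 0.39 0 0 0 -0.2;0 0.55 0 0 0 -0.3;0 0.68 0 0 0 -0.32;-0.004 0.747 -0.01 0 0 -0.325;-0.004 0.747 -0.01 0 0 -0.325;-0.004 0.747 -0.01 0 0 -0.325",
)

```text
t: 29.95
tcp_pos: [0.6147, 0.2227, 0.3967]
eef_rot: [-3.141, -0.001, -2.964]
force: [-0.2, -1.0, -2.1]
width: 0.318
finger_force: 30.0
```

```bash
python3 -c "
from h import *
hover((1,-1))"
```

```text
wrist tray [5.389000e-01 2.569000e-01 2.826098e+02 1.903348e+02 1.024750e+01]
O 564 [276.5  59.1] held [ 0.5101  0.2043 21.1415  4.7186 10.1304] placed [ 0.4796  0.2005 49.9154 11.1407 10.1303]
O 507 [364.   63.1] held [ 0.5033  0.2422 21.1495  4.6844 10.1478] placed [ 0.4636  0.2899 49.9343 11.0599 10.1478]
O 2034 [273.5 275.3] held [ 0.613   0.2213 49.5    11.9359 10.0928] placed [  0.7225   0.2406 116.8701  28.1809  10.0928]
t 30.0 tcp [0.6147 0.2222 0.3968] yaw -2.965 PLAN [0.0012 0.0057 0.6386] [-0.002 -0.001 -0.005]
```

Request:
apply_moves(
  commands="0.001 0.005 0.15 0 0 0;0.001 0.005 0.3 0 0 0;0.001 0.005 0.43 0 0 0;0.001 0.005 0.52 0 0 0;0.001 0.005 0.57 0 0 0;0.001 0.005 0.6 0 0 0;0.001 0.005 0.625 0 0 0;0.001 0.005 0.638 0 0 0;0.001 0.005 0.638 0 0 0;0.001 0.005 0.638 0 0 0",
)

```text
t: 31.0
tcp_pos: [0.6141, 0.2256, 0.207]
eef_rot: [3.141, 0.002, -2.963]
force: [0.0, -0.0, -0.7]
width: 0.321
finger_force: 30.0
```

Request:
apply_moves(
  commands="0 0 0 0 0 0;0 0 0 0 0 0;0 0 0 0 0 0;0 0 0 0 0 0;0 0 0 0 0 0",
  fingers=0.55,
)

```text
t: 31.5
tcp_pos: [0.6137, 0.2255, 0.2059]
eef_rot: [-3.142, 0.0, -2.963]
force: [0.1, -1.2, 0.3]
width: 0.544
finger_force: 0.0
```

Request:
apply_moves(
  commands="0 0 -0.1 0 0 0;0 0 -0.22 0 0 0;0 0 -0.35 0 0 0;0 0 -0.5 0 0 0;0 0 -0.64 0 0 0;0 0 -0.64 0 0 0;0 0 -0.64 0 0 0",
  fingers=0.62,
)

```text
t: 32.2
tcp_pos: [0.614, 0.2256, 0.3998]
eef_rot: [3.141, 0.004, -2.963]
force: [-0.1, 0.5, -0.9]
width: 0.618
finger_force: 0.0
```

```bash
python3 - <<'E'
from h import *
im,p=shot("wrist");H=hsv(im)
for a,c,m in blobs(orange(H),100): print("O",a,c.round(1),np.round(rect(m,.042,p,True),4))
plan([.615,-.05,.397],3.15)
E
```

```text
O 529 [273.2  58.9] [ 0.4795  0.2007 50.2726 11.2174 10.201 ]
O 496 [360.1  61.9] [ 0.4636  0.2895 50.1014 11.0689 10.2438]
O 480 [273.8 185.6] [ 0.6129  0.2246 48.6568 11.7686 10.4136]
t 32.2 tcp [0.6135 0.2254 0.3975] yaw -2.963 PLAN [ 0.1585 -0.9042  0.0018] [-0.    -0.     0.325]
```

Three are placed. The last is at (0.6072,-0.3244).

Request:
apply_moves(
  commands="0.02 -0.15 0 0 0 0.1;0.05 -0.31 0 0 0 0.2;0.08 -0.47 0 0 0 0.325;0.1 -0.62 0 0 0 0.325;0.13 -0.78 0 0 0 0.325;0.158 -0.904 0 0 0 0.325;0.158 -0.904 0 0 0 0.325;0.158 -0.904 0 0 0 0.325",
)

```text
t: 33.05
tcp_pos: [0.6147, -0.0507, 0.3955]
eef_rot: [3.141, -0.004, -3.135]
force: [-0.4, 0.7, 0.2]
width: 0.621
finger_force: 0.0
```

```bash
python3 - <<'E'
from h import *
plan([.6072,-.3235,.395],2.977)
E
```

```text
t 33.0 tcp [ 0.6147 -0.0507  0.3955] yaw -3.135 PLAN [ 3.100e-02 -9.092e-01  9.000e-04] [ 0.001 -0.007  0.327]
```

Request:
apply_moves(
  commands="0 -0.15 0 0 0 0.05;0.01 -0.31 0 0 0 0.1;0.015 -0.47 0 0 0 0.2;0.02 -0.63 0 0 0 0.3;0.025 -0.79 0 0 0 0.327;0.031 -0.909 0 0 0 0.327;0.031 -0.909 0 0 0 0.327;0.031 -0.909 0 0 0 0.327",
)

```text
t: 33.85
tcp_pos: [0.6087, -0.3219, 0.3962]
eef_rot: [3.14, -0.002, 2.979]
force: [0.0, -0.2, -0.5]
width: 0.619
finger_force: 0.0
```

```bash
python3 - <<'E'
from h import *
im,p=shot("wrist");H=hsv(im)
for a,c,m in blobs(orange(H),100):
    r=rect(m,.052,p,True)
    if r[2]<55 and r[3]>10: print("O",a,c.round(1),np.round(r,4))
plan([.6072,-.3243,.213],2.977)
E
```

```text
O 516 [272. 191.] [ 0.6075 -0.3238 49.1066 10.5405 -9.4168]
t 33.9 tcp [ 0.6089 -0.321   0.3966] yaw 2.98 PLAN [ 0.0027 -0.0126  0.6119] [ 0.003 -0.003  0.006]
```

Request:
apply_moves(
  commands="0.002 -0.009 0.15 0 0 0;0.002 -0.009 0.3 0 0 0;0.002 -0.009 0.43 0 0 0;0.002 -0.009 0.53 0 0 0;0.002 -0.009 0.58 0 0 0;0.002 -0.009 0.612 0 0 0;0.002 -0.009 0.612 0 0 0;0.002 -0.009 0.612 0 0 0",
  fingers=0.62,
)

```text
t: 34.7
tcp_pos: [0.6082, -0.3252, 0.2163]
eef_rot: [-3.141, 0.002, 2.98]
force: [0.2, 0.1, 0.9]
width: 0.618
finger_force: 0.0
```

Request:
apply_moves(
  commands="0 0 0 0 0 0;0 0 0 0 0 0;0 0 0 0 0 0;0 0 0 0 0 0;0 0 0 0 0 0;0 0 0 0 0 0;0 0 0 0 0 0",
  fingers=0.1,
)

```text
t: 35.4
tcp_pos: [0.6075, -0.3251, 0.2148]
eef_rot: [-3.142, 0.001, 2.979]
force: [-0.6, 2.3, 5.0]
width: 0.319
finger_force: 30.0
```

Request:
apply_moves(
  commands="0 0 -0.03 0 0 0;0 0 -0.08 0 0 0;0 0 -0.16 0 0 0;0 0 -0.28 0 0 0;0 0 -0.42 0 0 0;0 0 -0.56 0 0 0;0 0 -0.6 0 0 0;0 0 -0.6 0 0 0",
)

```text
t: 36.2
tcp_pos: [0.6078, -0.3256, 0.3987]
eef_rot: [-3.139, 0.006, 2.979]
force: [0.5, 0.3, -1.1]
width: 0.32
finger_force: 30.0
```

```bash
python3 - <<'E'
from h import *
t=tray(n="top");print("top",np.round(t,4))
plan([.61,-.04,.395],3.15)
E
```

```text
top [5.390000e-01 2.557000e-01 2.820035e+02 1.899605e+02 1.029900e+01]
t 36.2 tcp [ 0.6073 -0.3253  0.3954] yaw 2.979 PLAN [1.453e-01 9.400e-01 1.000e-04] [-0.002  0.004 -0.327]
```

Request:
apply_moves(
  commands="0.02 0.1 0 0 0 -0.04;0.05 0.24 0 0 0 -0.1;0.08 0.39 0 0 0 -0.2;0.11 0.55 0 0 0 -0.3;0.13 0.7 0 0 0 -0.327;0.145 0.85 0 0 0 -0.327;0.145 0.94 0 0 0 -0.327;0.145 0.94 0 0 0 -0.327;0.145 0.94 0 0 0 -0.327",
)

```text
t: 37.15
tcp_pos: [0.6095, -0.0394, 0.3915]
eef_rot: [3.141, -0.004, -3.131]
force: [0.2, -0.2, -1.0]
width: 0.319
finger_force: 30.0
```

```bash
python3 - <<'E'
from h import *
t=tray(n="top");print("top",np.round(t,4))
plan([.602,.23,.395],3.26)
E
```

```text
top [5.390000e-01 2.557000e-01 2.820876e+02 1.899276e+02 1.029010e+01]
t 37.2 tcp [ 0.6095 -0.0402  0.392 ] yaw -3.133 PLAN [ 0.017   0.9009 -0.01  ] [ 0.    -0.007 -0.209]
```

Request:
apply_moves(
  commands="0 0.1 0 0 0 -0.05;0 0.24 0 0 0 -0.1;0 0.39 0 0 0 -0.2;0.01 0.55 0 0 0 -0.3;0.017 0.7 0 0 0 -0.32;0.017 0.85 -0.01 0 0 -0.325;0.017 0.9 -0.01 0 0 -0.325;0.017 0.9 -0.01 0 0 -0.325",
)

```text
t: 38.0
tcp_pos: [0.6026, 0.2309, 0.3962]
eef_rot: [-3.141, -0.001, -2.961]
force: [-0.1, 0.9, -1.5]
width: 0.316
finger_force: 30.0
```

```bash
python3 -c "
from h import *
hover((1,1))"
```

```text
wrist tray [5.389000e-01 2.569000e-01 2.824395e+02 1.903380e+02 1.019450e+01]
O 576 [266.5  69.5] held [ 0.5031  0.2089 20.997   4.7305 10.2297] placed [ 0.4796  0.2005 49.4638 11.1438 10.2297]
O 519 [354.7  72.3] held [ 0.4963  0.2468 21.2337  5.0645 10.5346] placed [ 0.4636  0.2897 50.0211 11.9308 10.5346]
O 2006 [273.5 275.9] held [ 0.601   0.2297 48.9951 11.9442 10.2466] placed [  0.7103   0.2494 115.4199  28.1375  10.2466]
t 38.0 tcp [0.6028 0.2294 0.3962] yaw -2.963 PLAN [-0.034   0.2751  0.6364] [-0.002 -0.003 -0.001]
```

Request:
apply_moves(
  commands="-0.015 0.1 0 0 0 0;-0.034 0.22 0 0 0 0;-0.034 0.274 0.08 0 0 0;-0.034 0.274 0.22 0 0 0;-0.034 0.274 0.36 0 0 0;-0.034 0.274 0.46 0 0 0;-0.034 0.274 0.54 0 0 0;-0.034 0.274 0.58 0 0 0;-0.034 0.274 0.58 0 0 0",
)

```text
t: 38.95
tcp_pos: [0.5977, 0.3105, 0.2207]
eef_rot: [-3.14, -0.004, -2.965]
force: [0.7, 0.1, -0.7]
width: 0.322
finger_force: 30.0
```

```bash
python3 -c "
from h import *
hover((1,1))"
```

```text
wrist tray [  0.5487   0.2584 227.5172 190.7789  10.2347]
O 1344 [108.4  34.7] held [ 0.4877  0.2119 36.4352 10.6053 10.7642] placed [ 0.4837  0.2002 41.582  12.1033 10.7642]
O 1435 [281.1  28.3] held [ 0.4786  0.2915 26.501  10.293  10.1184] placed [ 0.4733  0.291  30.2444 11.747  10.1184]
O 1029 [125.6 254.2] held [ 0.597   0.2319 34.7237 10.5455 10.3165] placed [ 0.6085  0.223  39.6287 12.0352 10.3165]
O 2005 [273.5 275.9] held [ 0.5946  0.3088 48.1806 11.7625 10.0468] placed [ 0.6057  0.3107 54.9864 13.424  10.0469]
t 39.0 tcp [0.5984 0.3113 0.2229] yaw -2.964 PLAN [0.001  0.0035 0.0589] [-0.001 -0.002 -0.005]
```

Request:
apply_moves(
  commands="0.001 0.003 0.02 0 0 0;0.001 0.003 0.04 0 0 0;0.001 0.003 0.058 0 0 0;0.001 0.003 0.058 0 0 0;0.001 0.003 0.058 0 0 0",
)

```text
t: 39.5
tcp_pos: [0.5973, 0.3137, 0.2057]
eef_rot: [-3.141, -0.0, -2.962]
force: [-0.1, -0.1, -1.1]
width: 0.32
finger_force: 30.0
```

Request:
apply_moves(
  commands="0 0 0 0 0 0;0 0 0 0 0 0;0 0 0 0 0 0;0 0 0 0 0 0;0 0 0 0 0 0",
  fingers=0.55,
)

```text
t: 40.0
tcp_pos: [0.5975, 0.3137, 0.206]
eef_rot: [3.142, 0.0, -2.963]
force: [-0.4, 0.5, 0.6]
width: 0.544
finger_force: 0.0
```

Request:
apply_moves(
  commands="0 0 -0.1 0 0 0;0 0 -0.22 0 0 0;0 0 -0.35 0 0 0;0 0 -0.5 0 0 0;0 0 -0.64 0 0 0;0 0 -0.64 0 0 0;0 0 -0.64 0 0 0",
  fingers=1,
)

```text
t: 40.7
tcp_pos: [0.5978, 0.3138, 0.3999]
eef_rot: [3.141, 0.004, -2.963]
force: [0.4, -0.2, -0.8]
width: 0.997
finger_force: 0.0
```

```bash
python3 - <<'E'
from h import *
im,p=shot("wrist","w9");H=hsv(im)
for a,c,m in blobs(orange(H),100): print("O",a,c.round(1),np.round(rect(m,.042,p,True),4))
plan([.588,.1,.397],2.6)
E
```

```text
O 534 [273.8  58.7] [ 0.4639  0.2891 49.2061 11.2238 10.1926]
O 485 [186.8  62.2] [ 0.4794  0.2002 49.9286 11.0661 10.1228]
O 123 [557.  168.7] [ 0.4883  0.7021 44.7162 14.9634 24.0098]
O 433 [191.3 186.7] [ 0.6127  0.2244 48.5121 11.4577 10.1714]
O 493 [273. 186.] [ 0.5969  0.3125 48.6385 10.9292 10.1621]
O 554 [541.2 249.7] [ 0.6139  0.7356 74.1012 37.847  86.0415]
t 40.8 tcp [0.5974 0.3136 0.3976] yaw -2.963 PLAN [ 0.1575 -0.6949  0.0019] [-0.    -0.     1.376]
```

View pics/w9.png

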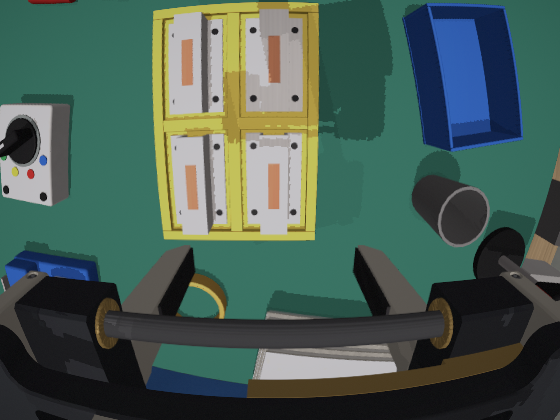

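All four brackets sit flat in their own pockets: (186,62), (273,62), (191,187) and (273,187). Now back to the knob.

Request:
apply_moves(
  commands="0.04 -0.15 0 0 0 0.2;0.08 -0.3 0 0 0 0.4;0.12 -0.45 0 0 0 0.6;0.15 -0.6 0 0 0 0.8;0.158 -0.695 0 0 0 0.98;0.158 -0.695 0 0 0 0.98;0.158 -0.695 0 0 0 0.98",
)

```text
t: 41.45
tcp_pos: [0.5876, 0.0995, 0.3958]
eef_rot: [-3.141, -0.003, 2.807]
force: [-0.0, 0.3, -0.0]
width: 1.002
finger_force: 0.0
```

```bash
python3 -c "
from h import *
plan([.5876,-.0155,.395],2.118)"
```

```text
t 41.5 tcp [0.5876 0.0995 0.3958] yaw 2.807 PLAN [-0.1259 -0.3622  0.0027] [-0.004 -0.005  1.316]
```

Request:
apply_moves(
  commands="-0.05 -0.15 0 0 0 0.2;-0.1 -0.3 0 0 0 0.4;-0.126 -0.362 0 0 0 0.6;-0.126 -0.362 0 0 0 0.8;-0.126 -0.362 0 0 0 0.98;-0.126 -0.362 0 0 0 0.98;-0.126 -0.362 0 0 0 0.98",
)

```text
t: 42.15
tcp_pos: [0.588, -0.0138, 0.397]
eef_rot: [-3.141, -0.001, 2.299]
force: [0.5, 0.5, -0.1]
width: 1.001
finger_force: 0.0
```

```bash
python3 -c "
from h import *
plan([.5876,-.0153,.242],2.118)"
```

```text
t 42.1 tcp [ 0.588  -0.0138  0.397 ] yaw 2.299 PLAN [-0.0035 -0.0041  0.5167] [-0.002 -0.002  0.346]
```

Request:
apply_moves(
  commands="-0.003 -0.003 0.05 0 0 0.2;-0.003 -0.003 0.12 0 0 0.345;-0.003 -0.003 0.25 0 0 0.345;-0.003 -0.003 0.38 0 0 0.345;-0.003 -0.003 0.48 0 0 0.345;-0.003 -0.003 0.515 0 0 0.345;-0.003 -0.003 0.515 0 0 0.345;-0.003 -0.003 0.515 0 0 0.345;-0.003 -0.003 0.515 0 0 0.345",
)

```text
t: 43.05
tcp_pos: [0.5891, -0.0162, 0.2458]
eef_rot: [3.139, 0.002, 2.114]
force: [0.7, -0.8, 0.9]
width: 1.002
finger_force: 0.0
```

Request:
apply_moves(
  commands="0 0 0 0 0 0;0 0 0 0 0 0;0 0 0 0 0 0;0 0 0 0 0 0;0 0 0 0 0 0;0 0 0 0 0 0;0 0 0 0 0 0;0 0 0 0 0 0;0 0 0 0 0 0;0 0 0 0 0 0",
  fingers=0,
)

```text
t: 44.05
tcp_pos: [0.588, -0.0163, 0.2433]
eef_rot: [3.142, -0.0, 2.114]
force: [-0.7, -0.8, 0.3]
width: 0.19
finger_force: 0.0
```

```bash
python3 -c "
from h import *
plan([.5876,-.0153,.242],.027-.35+np.pi)"
```

```text
t 44.0 tcp [ 0.588  -0.0163  0.2433] yaw 2.114 PLAN [0.0033 0.0006 0.0044] [ 0.    -0.    -1.346]
```

Request:
apply_moves(
  commands="0.003 0 0 0 0 0;0.003 0 0 0 0 0;0.003 0 0 0 0 0;0.003 0 0 0 0 0;0.003 0 0 0 0 0",
)

```text
t: 44.55
tcp_pos: [0.588, -0.0157, 0.2435]
eef_rot: [3.14, 0.001, 2.114]
force: [5.4, -1.1, -2.8]
width: 0.146
finger_force: 30.0
```

Request:
apply_moves(
  commands="0 0 0 0 0 -0.15;0 0 0 0 0 -0.3;0 0 0 0 0 -0.45;0 0 0 0 0 -0.6;0 0 0 0 0 -0.68;0 0 0 0 0 -0.68;0 0 0 0 0 -0.68",
)

```text
t: 45.25
tcp_pos: [0.5881, -0.0156, 0.2434]
eef_rot: [3.14, 0.002, 2.47]
force: [5.6, -0.5, -4.7]
width: 0.143
finger_force: 30.0
```

Request:
apply_moves(
  commands="0 0 0 0 0 -0.15;0 0 0 0 0 -0.3;0 0 0 0 0 -0.45;0 0 0 0 0 -0.6;0 0 0 0 0 -0.665;0 0 0 0 0 -0.665;0 0 0 0 0 -0.665",
)

```text
t: 45.95
tcp_pos: [0.5882, -0.0154, 0.2435]
eef_rot: [3.141, 0.002, 2.818]
force: [5.5, -0.3, -4.6]
width: 0.142
finger_force: 30.0
```

```bash
python3 -c "
from h import *
plan([.5876,-.0153,.242],.027-.35+np.pi)"
```

```text
t 46.0 tcp [ 0.5882 -0.0154  0.2435] yaw 2.818 PLAN [ 0.0019 -0.0002  0.0048] [ 0.001  0.005 -0.001]
```

Request:
apply_moves(
  commands="0 0 0 0 0 0;0 0 0 0 0 0;0 0 0 0 0 0;0 0 0 0 0 0;0 0 0 0 0 0;0 0 0 0 0 0",
  fingers=1,
)

```text
t: 46.55
tcp_pos: [0.5875, -0.0155, 0.2434]
eef_rot: [-3.142, -0.0, 2.818]
force: [-0.0, 0.4, -0.6]
width: 0.617
finger_force: 0.0
```

Request:
apply_moves(
  commands="0 0 -0.1 0 0 0;0 0 -0.22 0 0 0;0 0 -0.35 0 0 0;0 0 -0.5 0 0 0;0 0 -0.55 0 0 0;0 0 -0.55 0 0 0;0 0 -0.55 0 0 0",
)

```text
t: 47.25
tcp_pos: [0.5873, -0.0154, 0.4069]
eef_rot: [-3.141, -0.001, 2.818]
force: [-1.4, -0.2, -0.0]
width: 0.997
finger_force: 0.0
```

```bash
python3 - <<'E'
from h import *
im,p=shot("wrist");cv2.imwrite("pics/w10.png",cv2.resize(im[140:300,180:380],None,fx=3,fy=3)[:,:,::-1])
print(np.round(tray(n="top"),4))
im,p=shot("scene","s2")
E
```

```text
[5.390000e-01 2.557000e-01 2.820120e+02 1.899041e+02 1.029010e+01]
```

View pics/w10.png

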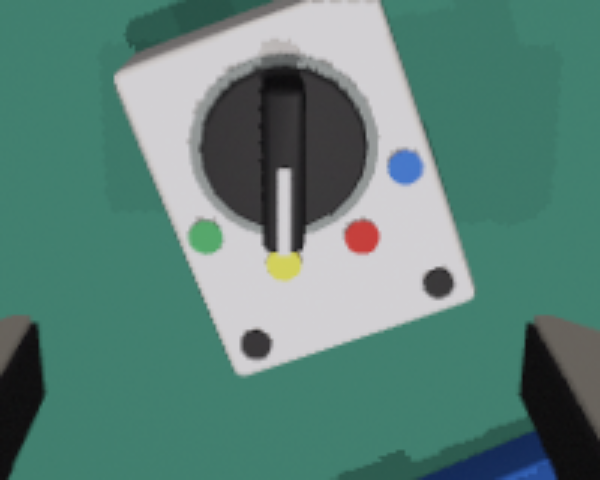

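View pics/s2.png

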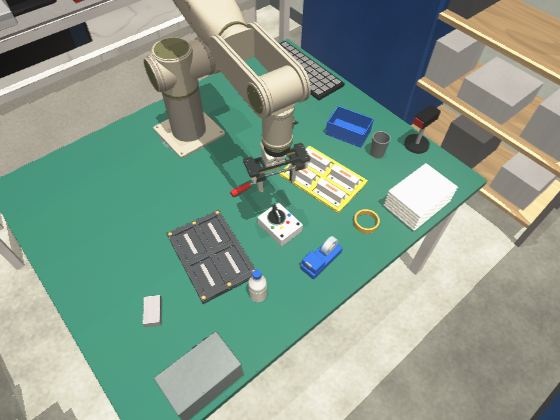

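The pointer (284,210) lines up with the amber dot (284,263). The die is empty, the four brackets are in the tray, and the bystanders haven't moved.

```bash
python3 -c "
from cell import ctrl
print(ctrl.job_done())"
```

```text
the job is handed in; nothing more can be done
None
```

I turned the selector to green, moved all four brackets into their own tray pockets, turned the selector back to amber and let go, and handed the job in at about 47 s of the 210 s allowed; the final pictures showed the knob on amber, the die empty and the other things undisturbed.

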